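# Log a cane batch: read the label, stamp the docket

## Task

Log this cane batch: take the code reader from its rest, aim its window squarely at the middle of the striped label from about 80 mm away and hold it steady there for a good second, then lay it back on its rest the way it lay. After that, press the stamp's spring head gently down to its stop and let it come up again. Leave the other things on the bench where they are.

Things in the scene. Friction and masses are not known exactly. Their poses are not given: they have to be found in the camera images.
- reader: code reader on its rest, 0.18 kg: grey handle (x -0.125 to 0; 32 mm wide, 30 high), wider black head (x 0 to 0.055; 52 wide, 42 high) whose end face is the glass window. Origin: on the flat underside where handle meets head; x along it, out of the window; z out of its top. It lies window away from the robot, the rear 90 mm of handle jutting free of the pad. Centre of mass at x -0.007.
- window (a point): centre of the reader's window, at (0.055, 0, 0.021) in the reader's frame
- focus (a point): the point that the reader reads, 80 mm straight out from the window, at (0.135, 0, 0.021) in the reader's frame
- rest: fixed reader rest: steel foot 130 x 100 mm, a block, and a flat black rubber pad 90 x 60 mm on top, 45 mm above the table. Origin on the table; pad from x -0.035 to 0.055; x points away from the robot, as the window does. The reader's origin starts within a few mm of (0, 0, 0.045) in this frame.
- label: the striped label: white card 62 x 86 mm with 12 black bars (36 mm tall, 65 mm wide in all) on a sloping plywood stand 100 x 100 mm, 91 mm high. Origin at the centre of its face, 56 mm above the table; z is the normal out of the face (up and towards the robot, 40 degrees from vertical), y along the card's width, x up the slope.
- label2: the card on the other stand, same stand and card size, with a small chequered square instead of bars: not the one to read. Same axes.
- stamp_head (a joint): travel of the stamp's spring head: 0 up, 0.014 m at its stop; about 8 N at the stop, springs back by itself
- head_top (a point): centre of the flat top of the docket stamp's head, a black disc 38 mm across and 13 mm thick on a steel stem, 121 mm above the table when up; the stamp is a grey C-shaped frame (foot 120 x 80 mm, arm 50 mm wide up to 86 mm high, column at its far end)
- canes: short bundle of five cane offcuts (16 mm thick each) tied with rubber bands, 130 mm long, 48 wide, 30 high; bystander; origin under its centre
- tape: roll of brown tape lying flat, 90 mm across, 24 high; bystander; origin under its centre
- glue: white glue bottle, 50 mm across, 120 high; bystander; origin under its centre
- jar: amber jar with steel cap, 64 mm across, 75 high; bystander; origin under its centre
- mug: white mug, 76 mm across, 85 high; bystander; origin under its centre
- square: try square lying flat, steel blade 150 x 30 mm, wooden stock 100 mm long; bystander; origin under its centre
- tin: plain metal tin, 72 mm across, 60 high; bystander; origin under its centre
Not all that is in view belongs to the job. There is more than one size of the reader; the job needs the smaller.

How it is judged (in metres and radians):
On the way, in this order (a step that is already met when the one before it is completed fails the run):
1. reader aimed at the striped label, steady for 1 s: focus within 15 mm up the slope, 20 across, 25 in stand-off of its centre, 0.2 rad of square-on, under 0.03 m/s, 0.2 rad/s (x of focus in the frame of label between -0.015 and 0.015 m and y of focus in the frame of label between -0.02 and 0.02 m and z of focus in the frame of label between -0.025 and 0.025 m and z of window in the frame of label above 0.03 m and angle between the x axis of reader and the z axis of label, either way round below 0.2 rad and linear speed of reader below 0.03 m/s and angular speed of reader below 0.2 rad/s), for 1 s.
2. the reader lies on its rest again, let go (x of reader in the frame of rest between -0.022 and 0.022 m and y of reader in the frame of rest between -0.018 and 0.018 m and z of reader in the frame of rest between 0.038 and 0.052 m and angle between reader's own z axis and vertical below 0.1 rad and angle between the x axis of reader and the x axis of rest, either way round below 0.25 rad and x of window in the frame of rest above 0.02 m and contact force between reader and rest above 0.3 N and contact force between the fingers and reader below 0.05 N and linear speed of reader below 0.02 m/s), for 0.2 s.
3. the stamp's head is pressed down at least 12.5 of its 14 mm (value of joint stamp_head above 0.0125 m), for 0.1 s.
At the end, for the whole second after the job is handed in: Reader flat (0.1 rad), still and released on the rest's pad, within 22 mm lengthwise and 18 mm sideways of the rest's origin and 0.25 rad of its direction, window away from the robot; stamp head up (within 2 mm); every bystander within 30 mm of its start (all of step 2 and value of joint stamp_head below 0.002 m and distance of each of canes, tape, glue, jar, mug, square, tin from where it was at the start of the episode below 0.03 m); the robot touches nothing.
It fails at once if the stamp's head is pushed with more than 45 N (contact force between anything else and stamp_head above 45 N).
It fails at once if the reader is rammed against the label stand or the rest (more than 40 N) (contact force between reader and label above 40 N or contact force between reader and rest above 40 N).
It also fails if it takes over 64 s, if anything falls off the work surface, if the arm or the gripper's body presses on something with over 40 N, if the wrist force passes 120 N, or if a joint passes its speed limit or range.

## Robot

A 6-joint arm with a two-finger parallel gripper is mounted at the origin on the work surface. World frame = base frame: x ahead of the robot, y to its left, z up, the work surface at z = 0. Lengths are in mm, angles in rad, forces in N, time in s.
With the tool pointing down it reaches from about 350 to 875 mm from the base axis. Payload 4.2 kg.
Tool frame: the origin (TCP) lies at the very end of the fingers, on their centre line; the grasp point (between the pads) lies 19 mm behind it; z points along the fingers, y is the line along which they close (so a half turn about z gives the same grasp; the last joint's range is limited). The gripper opens to 87 mm and grips with 3 to 60 N. Pads are 19 mm wide; open, the fingers measure 117 mm over their backs; the gripper's body (75 mm by 190 mm) begins 51 mm behind the grasp point.
Start: joints at [1.37, 0.385, 0.008, 0, -1.194, -0.259], TCP at [277.322, 560.082, 222.55] pointing down, gripper open.
Joint ranges: [-3.14, 3.14], [-1.21, 2.06], [-1.07, 1.41], [-3.16, 2.05], [-2.99, -0.16], [-3.1, 3.1]. Speed limits (rad/s): [2.79, 2.79, 3.14, 3.14, 3.14, 3.14].

## Interface

Orientations are given as a unit quaternion [w, x, y, z].
In Python, from plant import bot, eyes gives the robot as it stands.
- The arm moves only by the tool step_arm, never from a script. Its argument "rows" is a list that holds one entry, the list of rows, each a list of 5 numbers: the opening, from -1 (shut) to 1 (fully open), then the shift along the tool's x, y, z in m, then the turn about the tool's z in rad. A call has exactly 8 rows; each row shifts and turns the commanded pose from where the row before left it, along the tool's axes as they then stand; what a row does not reach is not made up. A row lasts 1/12 s, in which the tool goes at most 41.7 mm and 7.16 degrees, less where a joint would pass 70% of its speed; a pose out of reach is approached as far as the arm can. A call is refused whole if a number of a shift passes 0.0417 or a number of a turn 0.125, either way. A call with a gripper value outside its range is refused whole. The fingers move at their own pace and stop on an object; "newtons" is the grip in N (left out, the last holds). Time passes only in rows, so rows that do not move let the fingers close, or fill a call up. It gives the time, the measured TCP pose, the force, the opening and the grip force at its end, in the units of the state.
- bot.state(): the state, without advancing time (a new reading comes with each control period).
- eyes.camera(name): name is "side" or "top" or "wrist"; returns the picture (420x560x3 uint8, red, green, blue); there is no depth.
- eyes.camera_params(name): a dict with "mtx" (3x3 intrinsics, pixels), "world_from_camera" (4x4, takes a point from camera to world coordinates); the wrist camera has in their place "tool_from_camera" (4x4, takes a point from camera to tool coordinates, whose origin is the TCP and whose axes are the flange's). Camera axes: x right, y up, looking along -z (the intrinsics and any distortion apply to the point x, -y, -z); pixel columns grow to the right and rows downward; lengths in mm; the calibration is good to about 2 mm. The wrist camera is an equidistant fisheye: a pixel r from the principal point sees the ray r / f radians off the axis. A picture is of the moment at which its call begins: read the wrist's pose just before it. camera_params takes no time and is no camera call.
- bot.hand_in(): hands the job in; it is judged then, once.
The state is a dict: "time": time; "joint_positions": joint angles; "joint_velocities": joint speeds; "effort": joint torques, N m; "tcp_pos": TCP position; "tool_rot": TCP orientation; "force": force on the tool from outside, world axes, zero at the start; "moment": the same for the moment, N m; "opening": finger opening in mm; "finger_force": force on a finger pad.
Only numpy, scipy, OpenCV 4.12 (cv2) and the standard library are available. Lean on these libraries where they do the work, as an engineer would, in place of code of your own. Each camera call takes 0.05 s, during which the arm holds its last target. There are 200 camera calls.

## Working session

There is one attempt and no reset: what is moved stays moved. The work goes in short steps, Python scripts to look and compute and a tool call to move; the robot and the scene stay as the last step left them, time stands still between calls to the robot, and variables do not carry over. Pictures are saved under pics/ and viewed, at most 10 in all, crops included, and the job is handed in when it is done.

Besides the shell and the picture viewer there is one more tool, called after ">>>" by a JSON object that holds its "method" and its "body", one argument or row to a line. step_arm: Moves the arm, as the interface text tells. Its arguments: {"type":"object","properties":{"rows":{"type":"array"},"newtons":{"type":"number"}},"required":["rows"]}

```bash
mkdir -p pics; ls; python3 - <<'E'
from plant import bot, eyes
import cv2,json,numpy as np
np.set_printoptions(precision=4,suppress=True)
for n in ("side","top"):
    im=eyes.camera(n); cv2.imwrite(f"pics/{n}0.png",im[:,:,::-1])
    p=eyes.camera_params(n); print(n,{k:np.array(v).tolist() if not isinstance(v,str) else v for k,v in p.items()})
print(eyes.camera_params("wrist")); print(bot.state())
E
```

```text
pics
side {'mtx': [[461.24597865026396, 0.0, 278.39399476610976], [0.0, 461.24597865026396, 210.88731885700506], [0.0, 0.0, 1.0]], 'world_from_camera': [[0.9594072127126224, 0.2166323692595447, -0.18057745369783268, 186.0858822867582], [-0.2820207404037501, 0.7336511036118994, -0.6182397270890655, -895.2788948869782], [-0.0014498886568369512, 0.6440702405468195, 0.7649649815938274, 1224.4512158544671], [0.0, 0.0, 0.0, 1.0]]}
top {'mtx': [[468.96814914894554, 0.0, 280.08133042782856], [0.0, 468.96814914894554, 219.73628506619514], [0.0, 0.0, 1.0]], 'world_from_camera': [[-0.013105125936297047, 0.9906216233265817, -0.1360038788858682, 272.7098675881002], [-0.9998215808568374, -0.011131653317856077, 0.015260823940579331, 31.26663541205186], [0.013603754155676693, 0.13617960820996358, 0.9905907591839592, 1502.1332549365147], [0.0, 0.0, 0.0, 1.0]]}
{'mtx': array([[325.1923,   0.    , 281.9013],
       [  0.    , 325.1923, 205.2304],
       [  0.    ,   0.    ,   1.    ]]), 'tool_from_camera': array([[   0.0006,    0.9518,    0.3066,   84.2496],
       [   1.    ,   -0.0005,   -0.0004,    0.2028],
       [  -0.0002,    0.3066,   -0.9518, -161.7026],
       [   0.    ,    0.    ,    0.    ,    1.    ]])}
{'time': 0.1, 'joint_positions': array([ 1.3696,  0.3855,  0.0068, -0.0004, -1.194 , -0.2586]), 'joint_velocities': array([-0.0007, -0.0021,  0.0013,  0.0029,  0.0024, -0.002 ]), 'effort': array([ -0.0009, -39.1688,  18.7937,   4.232 ,   0.0135,  -0.0001]), 'tcp_pos': array([277.0888, 559.6123, 221.5797]), 'tool_rot': array([ 0.001 ,  0.9737, -0.2279, -0.0002]), 'force': array([ 0.6736, -0.1903, -0.32  ]), 'moment': array([ 0.0439,  0.0005, -0.0196]), 'finger_force': 0.0, 'opening': 86.98831613464945}
```

View pics/top0.png

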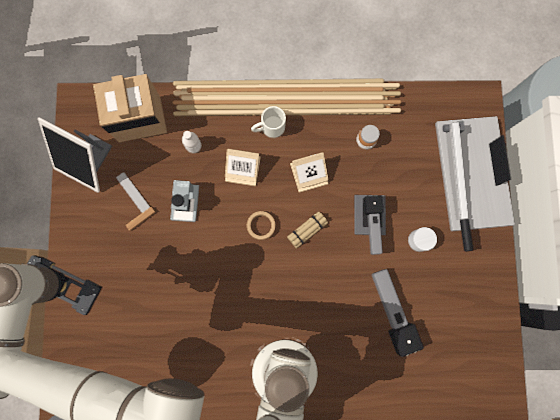

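View pics/side0.png

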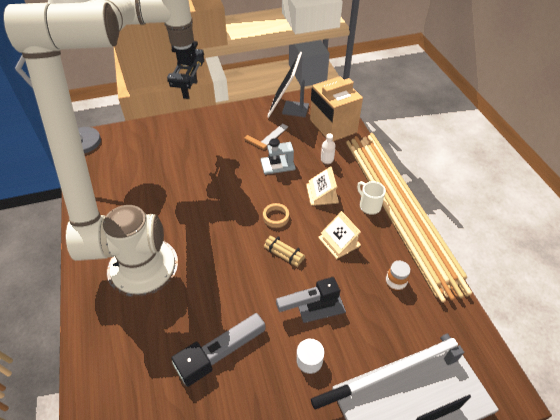

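The top view shows two readers: (373,222) on the rest, with about 58 px of length (~180 mm), and (398,315) lying on the table, clearly bigger. There are two cards: bars at (242,167) and chequers at (311,172). The stamp is at (184,200), with its black head at about (180,200). I choose the reader on the rest and the barred card, and will check them in one close crop.

```bash
cat > h.py <<'E'
import numpy as np, cv2
from plant import bot, eyes
np.set_printoptions(precision=1,suppress=True)
def ray(n,u,v):
    p=eyes.camera_params(n);K=p["mtx"];T=p["world_from_camera"]
    d=np.array([(u-K[0,2])/K[0,0],-(v-K[1,2])/K[1,1],-1.])
    return T[:3,3],T[:3,:3]@d
def onz(n,u,v,z):
    o,d=ray(n,u,v);return o+d*(z-o[2])/d[2]
def tri(a,b):
    A=0;B=0
    for n,u,v in (a,b):
        o,d=ray(n,u,v);d=d/np.linalg.norm(d);P=np.eye(3)-np.outer(d,d);A=A+P;B=B+P@o
    return np.linalg.solve(A,B)
def proj(n,X):
    p=eyes.camera_params(n);K=p["mtx"];T=p["world_from_camera"]
    c=T[:3,:3].T@(np.asarray(X,float)-T[:3,3]);return np.array([K[0,2]-K[0,0]*c[0]/c[2],K[1,2]+K[1,1]*c[1]/c[2]])
E
python3 - <<'E'
from h import *
for n,u,v,z in (("top",242,167,56),("top",373,222,70),("top",180,200,121)): print(onz(n,u,v,z))
t=cv2.imread("pics/top0.png");s=cv2.imread("pics/side0.png")
def c(im,x,y,w=50,h=50): return cv2.resize(im[y:y+h,x:x+w],(260,260) if w==h else None,interpolation=cv2.INTER_CUBIC)
m=np.vstack([np.hstack([c(t,350,185,75,75),c(t,217,142),c(t,160,175)]),np.hstack([c(s,270,260,80,80),c(s,295,160),c(s,255,133)])])
cv2.imwrite("pics/crop1.png",m)
E
```

```text
[640.7 127.1  56. ]
[ 459.1 -277.8   70. ]
[525.1 307.6 121. ]
```

View pics/crop1.png

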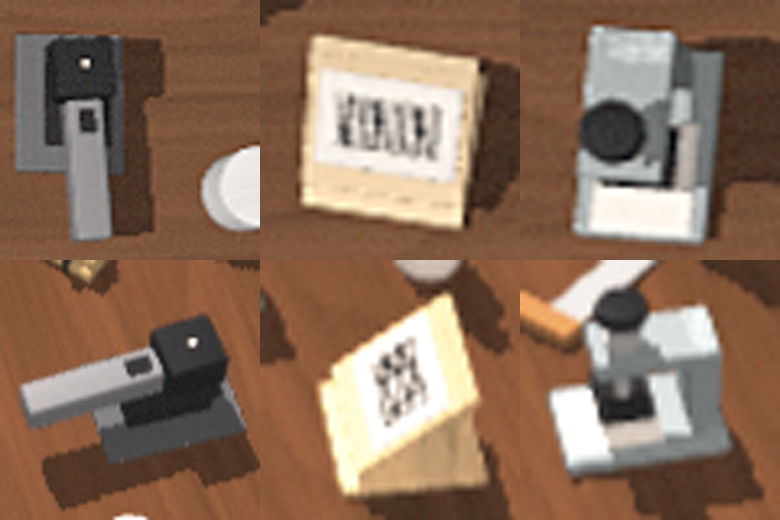

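The close crops confirm it: the small reader lies on the rest, head away from the robot; the barred card is the left stand; the stamp head is at top (177.7,200) and side (274,142). Next I measure axes and yaws.

```bash
python3 - <<'E'
from h import *
t=cv2.imread("pics/top0.png")
g=lambda u,v,s,ox,oy:(u/s+ox,v/s+oy)
# reader handle edges (hand estimate)
a=[onz("top",*g(u,v,75/75*260/75,350,185),75) for u,v in((73,238),(110,238),(64,100),(104,100))]
r=(a[0]+a[1])/2;f=(a[2]+a[3])/2
print("handle rear",r,"front",f,"yaw",np.arctan2(*(f-r)[[1,0]]),np.linalg.norm(f-r), np.linalg.norm(a[0]-a[1]))
# card by mask
hsv=cv2.cvtColor(t,cv2.COLOR_BGR2HSV);k=np.zeros(t.shape[:2],np.uint8)
m=((hsv[...,1]<45)&(hsv[...,2]>50)).astype(np.uint8)
k[148:186,222:264]=m[148:186,222:264]
k=cv2.morphologyEx(k,cv2.MORPH_CLOSE,np.ones((5,5)))
c=max(cv2.findContours(k,0,2)[0],key=cv2.contourArea);R=cv2.minAreaRect(c);print(R);b=cv2.boxPoints(R)
b=b[np.argsort(b[:,1])];T=sorted(b[:2],key=lambda p:p[0]);B=sorted(b[2:],key=lambda p:p[0])
P=[onz("top",*p,76) for p in T]+[onz("top",*p,36) for p in B]
print("card corners",*P);c0=sum(P)/4;print("centre",c0, onz("top",*R[0],56))
for i in(0,2):
    d=P[i]-P[i+1];print("width",np.linalg.norm(d),"normal-yaw(facing away)",np.arctan2(-d[0],d[1]))
print("stamp",tri(("top",177.7,200),("side",274.2,142.2)),onz("top",177.7,200,121),onz("side",274.2,142.2,121))
q=bot.state();print(q["tcp_pos"])
E
```

```text
handle rear [ 360.9 -283.1   75. ] front [ 483.7 -281.5   75. ] yaw 0.013366768846154295 122.81643558667461 32.65045561361188
((241.1213836669922, 165.7109832763672), (28.586750030517578, 18.094804763793945), 8.746162414550781)
card corners [675.8 168.2  76. ] [661.   80.1  76. ] [628.4 180.7  36. ] [613.3  90.6  36. ]
centre [644.6 129.9  56. ] [644.9 129.8  56. ]
width 89.37719783043823 normal-yaw(facing away) -0.16623587938034612
width 91.38855002420931 normal-yaw(facing away) -0.16594221719563698
stamp [525.5 315.9 114.6] [525.2 314.5 121. ] [522.7 308.8 121. ]
[277.1 559.6 221.6]
```

>>> {"method": "step_arm", "body": {
  "rows": [
    [[1, 0.041, 0, 0, -0.118], [1, 0.041, 0, 0, -0.118], [1, 0.041, 0, 0, -0.118], [1, 0.041, 0, 0, -0.118], [1, 0, 0.041, 0, 0], [1, 0, 0.041, 0, 0], [1, 0, 0.041, 0, 0], [1, 0, 0.041, 0, 0]]
  ]
}}

```text
time: 0.77
tcp_pos: [434.4, 348.7, 221.2]
tool_rot: [0.001, 1.0, 0.005, -0.001]
force: [0.6, 0.5, -0.3]
opening: 86.9
finger_force: 0.0
```

>>> {"method": "step_arm", "body": {
  "rows": [
    [[1, 0, 0.041, 0, 0], [1, 0, 0.041, 0, 0], [1, 0, 0.041, 0, 0], [1, 0, 0.041, 0, 0], [1, 0, 0.041, 0, 0], [1, 0, 0.041, 0, 0], [1, 0, 0.041, 0, 0], [1, 0, 0.041, 0, 0]]
  ]
}}

```text
time: 1.43
tcp_pos: [437.2, 20.9, 222.5]
tool_rot: [-0.0, 1.0, 0.006, -0.0]
force: [0.4, 0.8, -0.4]
opening: 87.2
finger_force: 0.0
```

>>> {"method": "step_arm", "body": {
  "rows": [
    [[1, 0, 0.041, 0, 0], [1, 0, 0.041, 0, 0], [1, 0, 0.041, 0, 0], [1, 0, 0.041, 0, 0], [1, 0, 0.041, 0, 0], [1, 0, 0.041, 0, 0], [1, 0, 0.041, 0, 0], [1, 0, 0, 0, 0]]
  ]
}}

```text
time: 2.1
tcp_pos: [440.3, -269.7, 221.7]
tool_rot: [0.001, 1.0, 0.002, -0.001]
force: [0.0, 1.4, -0.0]
opening: 87.2
finger_force: 0.0
```

```bash
cat >> h.py <<'E'
from scipy.spatial.transform import Rotation as Rn
def wpose(s):
    T=np.eye(4);q=s["tool_rot"];T[:3,:3]=Rn.from_quat([q[1],q[2],q[3],q[0]]).as_matrix();T[:3,3]=s["tcp_pos"]
    return T@eyes.camera_params("wrist")["tool_from_camera"]
def wray(T,u,v):
    K=eyes.camera_params("wrist")["mtx"];x=(u-K[0,2])/K[0,0];y=(v-K[1,2])/K[0,0];r=np.hypot(x,y)
    d=np.array([x/r*np.sin(r),-y/r*np.sin(r),-np.cos(r)]);return T[:3,3],T[:3,:3]@d
def wonz(T,u,v,z):
    o,d=wray(T,u,v);return o+d*(z-o[2])/d[2]
def wproj(T,X):
    K=eyes.camera_params("wrist")["mtx"];c=T[:3,:3].T@(np.asarray(X,float)-T[:3,3]);r=np.arccos(-c[2]/np.linalg.norm(c));h=np.hypot(c[0],c[1])
    return np.array([K[0,2]+K[0,0]*r*c[0]/h,K[1,2]-K[0,0]*r*c[1]/h])
E
python3 - <<'E'
from h import *
s=bot.state();T=wpose(s);np.save("T1.npy",T);im=eyes.camera("wrist");cv2.imwrite("pics/w1.png",im[:,:,::-1]);print(s["tcp_pos"],s["joint_positions"])
E
```

```text
[ 440.3 -269.7  221.7] [-0.2  0.2 -0.3  0.  -1.1  1.8]
```

View pics/w1.png

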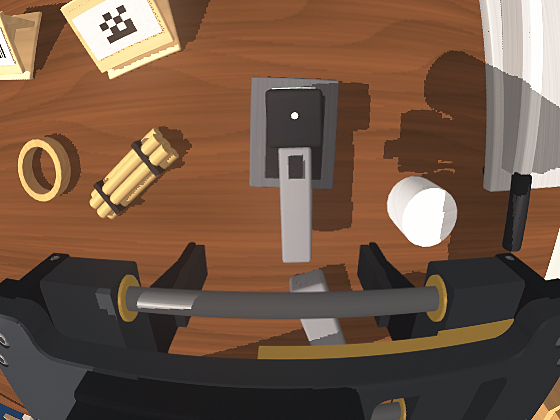

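The wrist view shows the small reader on its rest: handle from (295,149) to (296,261), head (294,116), with the fingers at the bottom. Canes (133,175), tape (47,168) and the tin or mug (422,212) lie clear.

```bash
python3 - <<'E'
from h import *
T=np.load("T1.npy")
p=[wonz(T,u,v,75) for u,v in((282.5,261.5),(310,261.5),(279.5,150),(312,150))]
r=(p[0]+p[1])/2;f=(p[2]+p[3])/2
print(*p,r,f,np.arctan2(*(f-r)[[1,0]]),np.linalg.norm(f-r))
h=[wonz(T,u,v,87) for u,v in((266,89),(321,89),(266,147),(322,147))];print(*h)
print("rest pad/foot",*[wonz(T,u,v,5) for u,v in((251,77),(338,81),(250,187),(333,189))])
E
```

```text
[ 361.9 -270.8   75. ] [ 361.8 -300.2   75. ] [ 480.3 -267.4   75. ] [ 480.6 -298.5   75. ] [ 361.9 -285.5   75. ] [ 480.4 -282.9   75. ] 0.02169665851402294 118.61925766263465
[ 538.  -255.2   87. ] [ 538.6 -304.5   87. ] [ 484.8 -255.1   87. ] [ 485.3 -306.5   87. ]
rest pad/foot [ 555.9 -234.2    5. ] [ 552.6 -333.9    5. ] [ 425.3 -231.5    5. ] [ 423.3 -332.     5. ]
```

>>> {"method": "step_arm", "body": {
  "rows": [
    [[1, -0.0395, 0.013, 0, 0], [1, -0.001, 0.002, 0.035, 0], [1, 0, 0, 0.04, 0], [1, 0, 0, 0.04, 0], [1, 0, 0, 0.03, 0], [1, 0, 0, 0.025, 0], [1, 0, 0, 0.0105, 0], [1, 0, 0, 0, 0]]
  ]
}}

```text
time: 2.82
tcp_pos: [398.5, -277.8, 39.3]
tool_rot: [-0.001, 1.0, 0.006, -0.003]
force: [-0.7, -0.2, 0.4]
opening: 87.1
finger_force: 0.0
```

>>> {"method": "step_arm", "body": {
  "rows": [
    [[-1, 0, 0, 0, 0], [-1, 0, 0, 0, 0], [-1, 0, 0, 0, 0], [-1, 0, 0, 0, 0], [-1, 0, 0, 0, 0], [-1, 0, 0, 0, 0], [-1, 0, 0, 0, 0], [-1, 0, 0, 0, 0]]
  ],
  "newtons": 4
}}

```text
time: 3.48
tcp_pos: [400.7, -279.6, 42.2]
tool_rot: [0.0, 1.0, 0.005, 0.0]
force: [-0.9, 0.2, 0.3]
opening: 41.7
finger_force: 0.1
```

>>> {"method": "step_arm", "body": {
  "rows": [
    [[-1, 0, 0.002, 0, 0], [-1, 0, 0.001, 0, 0], [-1, 0, 0, 0, 0], [-1, 0, 0, 0, 0], [-1, 0, 0, 0, 0], [-1, 0, 0, 0, 0], [-1, 0, 0, 0, 0], [-1, 0, 0, 0, 0]]
  ],
  "newtons": 4
}}

```text
time: 4.15
tcp_pos: [400.6, -282.7, 42.1]
tool_rot: [0.0, 1.0, 0.005, -0.0]
force: [-0.4, -0.6, 0.6]
opening: 32.0
finger_force: 4.0
```

>>> {"method": "step_arm", "body": {
  "rows": [
    [[-1, -0.004, 0, 0, 0], [-1, -0.004, 0, 0, 0], [-1, 0, 0, 0, 0], [-1, 0.002, 0, -0.012, 0], [-1, 0.003, 0, -0.012, 0], [-1, 0.004, 0, -0.0115, 0], [-1, 0.005, 0, -0.011, 0], [-1, 0, 0, 0, 0]]
  ],
  "newtons": 4
}}

```text
time: 4.82
tcp_pos: [408.0, -282.9, 90.2]
tool_rot: [0.001, 1.0, 0.006, 0.002]
force: [-0.5, 0.1, -0.2]
opening: 31.8
finger_force: 4.0
```

```bash
python3 - <<'E'
from h import *
s=bot.state();print(s["tcp_pos"],s["force"],s["opening"],s["finger_force"])
im=eyes.camera("side")[230:350,240:390];w=eyes.camera("wrist")[80:300,200:380]
cv2.imwrite("pics/arc1.png",np.hstack([cv2.resize(im,None,fx=3,fy=3,interpolation=2),cv2.resize(w,(295,360))])[:,:,::-1])
E
```

```text
[ 408.  -282.9   90.2] [-0.5  0.1 -0.2] 31.825770160448574 3.999615269822243
```

View pics/arc1.png

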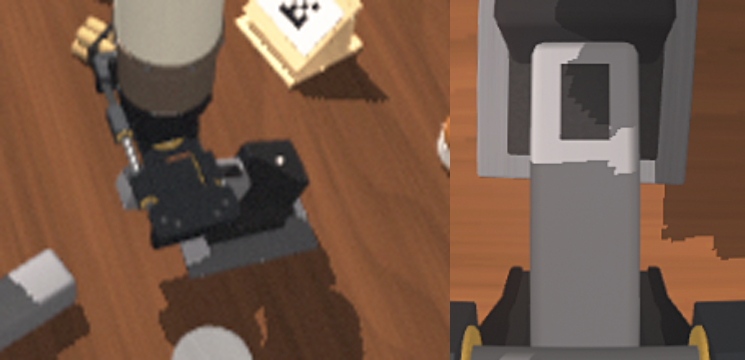

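The reader is tilting about the grip with its head edge staying on the pad, as planned. I continue the arc.

>>> {"method": "step_arm", "body": {
  "rows": [
    [[-1, 0.006, 0, -0.0105, 0], [-1, 0.0065, 0, -0.01, 0], [-1, 0.0075, 0, -0.0095, 0], [-1, 0.0082, 0, -0.0085, 0], [-1, 0.009, 0, -0.0075, 0], [-1, 0.0094, 0, -0.0066, 0], [-1, 0, 0, 0, 0], [-1, 0, 0, 0, 0]]
  ],
  "newtons": 4
}}

```text
time: 5.58
tcp_pos: [453.1, -281.8, 140.2]
tool_rot: [-0.0, 1.0, 0.005, -0.0]
force: [0.5, -0.0, -1.3]
opening: 32.0
finger_force: 4.0
```

>>> {"method": "step_arm", "body": {
  "rows": [
    [[-1, 0, 0, 0, 0], [-1, 0, 0, 0, 0], [-1, 0, 0, 0, 0], [-1, 0, 0, -0.01, 0], [-1, 0, 0, -0.02, 0], [-1, 0, 0, -0.03, 0], [-1, 0, 0, -0.02, 0], [-1, 0, 0, 0, 0]]
  ],
  "newtons": 60
}}

```text
time: 6.25
tcp_pos: [454.7, -283.2, 226.3]
tool_rot: [0.002, 1.0, 0.006, 0.004]
force: [0.8, 0.2, -1.6]
opening: 31.7
finger_force: 60.0
```

```bash
python3 - <<'E'
from h import *
s=bot.state();print(s["tcp_pos"],s["force"],s["opening"],s["finger_force"]);np.save("T2.npy",wpose(s))
w=eyes.camera("wrist");cv2.imwrite("pics/w2raw.png",w[:,:,::-1])
im=eyes.camera("side")[220:340,240:390]
cv2.imwrite("pics/arc2.png",np.hstack([cv2.resize(im,None,fx=2.5,fy=2.5,interpolation=2),cv2.resize(w,(400,300))])[:,:,::-1])
E
```

```text
[ 454.7 -283.2  226.3] [ 0.8  0.2 -1.6] 31.71513999493658 59.986549811437726
```

View pics/arc2.png

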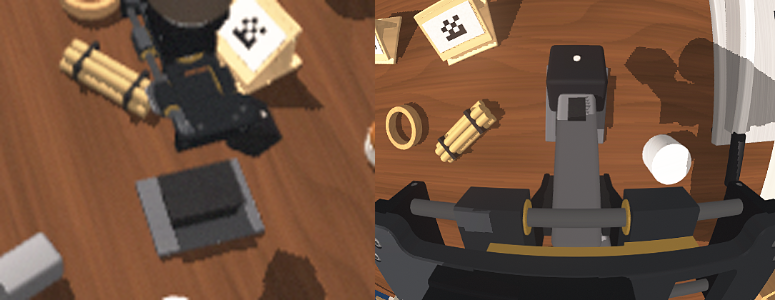

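The head is lifted off the pad and hangs in the grip, pitched well down; its white dot (~(283,81) in the raw picture) is a good marker for the pitch.

```bash
python3 - <<'E'
from h import *
from scipy.optimize import least_squares
def dot(f,u,v,r=14):
    g=cv2.imread(f)[v-r:v+r,u-r:u+r].min(2);ys,xs=np.where(g>170);return xs.mean()+u-r,ys.mean()+v-r,len(xs)
a=dot("pics/w1.png",294,116);b=dot("pics/w2raw.png",283,81);print(a,b)
D=wonz(np.load("T1.npy"),a[0],a[1],87);print("dot",D)
T1=np.load("T1.npy");T=np.load("T2.npy");piv0=np.array([400.6,-282.7,61]) # pivot when gripped
w=D-piv0;print(w)
piv=np.array([454.7,-283.2,245.3])
for p in range(30,75,5):
    c,s=np.cos(np.radians(p)),np.sin(np.radians(p))
    R=np.array([[c,0,s],[0,1,0],[-s,0,c]]);
    e=np.array([484.5+55,-283,87])-piv0; j=np.array([484.5,-283,75])-piv0
    print(p,wproj(T,piv+R@w),wproj(T,piv+R@e),wproj(T,piv+R@j))
E
```

```text
(np.float64(294.025), np.float64(115.32499999999999), 40) (np.float64(282.0), np.float64(81.0), 55)
dot [ 514.  -280.5   87. ]
[113.4   2.2  26. ]
30 [280.1  55.1] [285.   22.4] [284.3 112.7]
35 [280.1  63.5] [284.7  33.9] [284.1 117.7]
40 [280.   72.3] [284.4  45.7] [283.9 123.3]
45 [279.9  81.7] [284.1  57.8] [283.7 129.6]
50 [279.9  91.4] [283.8  69.9] [283.5 136.3]
55 [279.8 101.4] [283.6  82.3] [283.3 143.5]
60 [279.7 111.7] [283.3  94.7] [283.1 151.1]
65 [279.6 122.2] [283.1 107.2] [283. 159.]
70 [279.5 132.9] [282.9 119.9] [282.8 167.2]
```

>>> {"method": "step_arm", "body": {
  "rows": [
    [[-1, 0.003, -0.015, 0, 0], [-1, 0.005, -0.03, 0, 0], [-1, 0.005, -0.04, 0, 0], [-1, 0.005, -0.04, 0, 0], [-1, 0.005, -0.04, 0, 0], [-1, 0.005, -0.04, 0, 0], [-1, 0.005, -0.04, 0, 0], [-1, 0.005, -0.04, 0, 0]]
  ],
  "newtons": 60
}}

```text
time: 7.02
tcp_pos: [486.3, 4.8, 219.3]
tool_rot: [0.0, 1.0, 0.005, -0.002]
force: [1.5, 0.1, -1.5]
opening: 31.5
finger_force: 60.0
```

>>> {"method": "step_arm", "body": {
  "rows": [
    [[-1, 0, -0.04, 0, 0], [-1, 0, -0.04, 0, 0], [-1, 0, -0.03, 0, 0], [-1, 0, -0.02, 0, 0], [-1, 0, 0, 0, 0.06], [-1, 0, 0, 0, 0.06], [-1, 0, 0, 0, 0.06], [-1, 0, 0, 0, 0]]
  ]
}}

```text
time: 7.68
tcp_pos: [485.3, 132.8, 219.0]
tool_rot: [0.001, 0.996, -0.085, -0.002]
force: [0.6, 0.3, -1.0]
opening: 31.5
finger_force: 60.0
```

```bash
python3 - <<'E'
from h import *
s=bot.state();print(s["tcp_pos"],s["tool_rot"]*1000,s["force"],s["opening"],s["finger_force"],s["joint_positions"]);np.save("T3.npy",wpose(s))
w=eyes.camera("wrist");cv2.imwrite("pics/w3.png",w[:,:,::-1])
E
```

```text
[485.3 132.8 219. ] [  1.4 996.4 -85.1  -2.4] [ 0.6  0.3 -1. ] 31.523408907737306 59.987345645204186 [ 0.6  0.2 -0.3 -0.  -1.1  0.8]
```

View pics/w3.png

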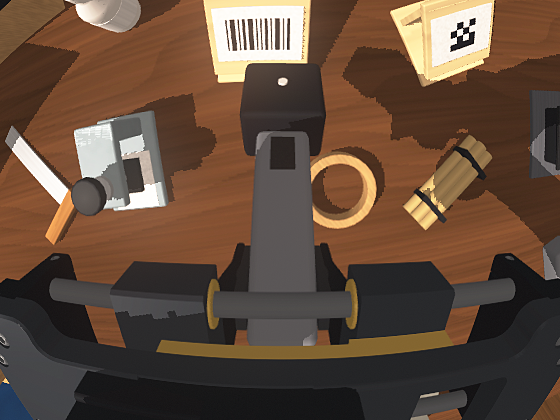

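The view shows the reader still at the same pitch (dot at (282,82)). The bars span about (226,19) to (297,52), squarely lined up, a little left of the reader's axis.

```bash
python3 - <<'E'
from h import *
T=np.load("T3.npy")
g=cv2.imread("pics/w3.png",0)
m=np.zeros_like(g);m[8:60,218:305]=(g[8:60,218:305]<90);ys,xs=np.where(m>0)
print(xs.min(),xs.max(),ys.min(),ys.max(),xs.mean(),ys.mean())
z=18*.643
L=[wonz(T,u,v,zz) for u,v,zz in((227,19,56+z),(297,20,56+z),(226,51,56-z),(297,52,56-z))]
print(*L,sum(L)/4)
for i in(0,2):
    d=L[i]-L[i+1];print(np.linalg.norm(d),np.arctan2(-d[0],d[1]))
C=wonz(T,(xs.min()+xs.max())/2,(ys.min()+ys.max())/2,56);print("C",C)
th=-.17
for C in(C,np.array([644.6,129.9,56])):
  for p in(46.5,):
    piv=C-154.4*np.array([np.cos(th),np.sin(th),0]);print(piv)
E
```

```text
226 289 19 49 256.7613814756672 33.850863422291994
[660.3 155.1  67.6] [646.5  90.1  67.6] [632.8 164.5  44.4] [618.2  93.9  44.4] [639.5 125.9  56. ]
66.37792325728833 -0.20846845360397537
72.0788843146151 -0.2040436866232431
C [641.5 129.5  56. ]
[489.3 155.6  56. ]
[492.4 156.   56. ]
```

>>> {"method": "step_arm", "body": {
  "rows": [
    [[-1, 0, -0.006, 0.006, 0.01], [-1, 0, -0.006, 0.007, 0], [-1, 0.001, -0.006, 0.007, 0], [-1, 0, -0.005, 0.006, 0], [-1, 0, 0, 0, 0], [-1, 0, 0, 0, 0], [-1, 0, 0, 0, 0], [-1, 0, 0, 0, 0]]
  ]
}}

```text
time: 8.4
tcp_pos: [492.2, 155.8, 195.5]
tool_rot: [-0.0, 0.996, -0.09, 0.0]
force: [-0.7, -0.9, -1.1]
opening: 31.8
finger_force: 60.0
```

```bash
python3 - <<'E'
from h import *
s=bot.state();print(s["tcp_pos"],s["tool_rot"]*1000,s["force"]);np.save("T4.npy",wpose(s))
w=eyes.camera("wrist");cv2.imwrite("pics/w4.png",w[:,:,::-1])
sd=eyes.camera("side");cv2.imwrite("pics/s4.png",sd[:,:,::-1]);t=eyes.camera("top");cv2.imwrite("pics/t4.png",t[:,:,::-1])
c=lambda im,x,y,n,k:cv2.resize(im[y:y+n,x:x+n],(k,k),interpolation=2)
cv2.imwrite("pics/aim.png",np.hstack([c(sd,250,140,100,390),c(t,195,130,100,390)])[:,:,::-1])
E
```

```text
[492.2 155.8 195.5] [ -0.1 996.  -89.6   0.3] [-0.7 -0.9 -1.1]
```

View pics/aim.png

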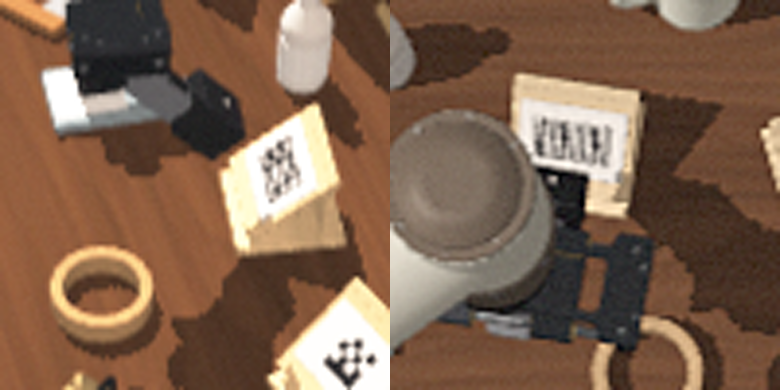

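Side view: the head's dot is at about (308,167) and points at the bars. Top view: the dot is at about (237,176), just below the bars. I triangulate it for the pitch.

```bash
python3 - <<'E'
from h import *
from scipy.optimize import brentq
s0=cv2.imread("pics/s4.png");t0=cv2.imread("pics/t4.png");w0=cv2.imread("pics/w4.png")
def dot(im,u,v,r):
    g=im[v-r:v+r+1,u-r:u+r+1].min(2).astype(float);g=np.clip(g-np.median(g)-25,0,None);ys,xs=np.mgrid[:2*r+1,:2*r+1];return (xs*g).sum()/g.sum()+u-r,(ys*g).sum()/g.sum()+v-r
s=dot(s0,308,167,4);t=dot(t0,237,176,3);w=dot(w0,282,82,10);print(s,t,w)
T=np.load("T4.npy");X=tri(("side",*s),("top",*t));print("tri",X,"wproj of it",wproj(T,X))
# reference dot location triangulated at start too (same cams)
s1=cv2.imread("pics/side0.png");t1=cv2.imread("pics/top0.png")
a=dot(s1,329,285,4);b=dot(t1,374,203,4);X0=tri(("side",*a),("top",*b));print(a,b,X0)
piv=np.array([492.2,155.8,214.5]);th=-.18
d=X-piv;print("rel fwd",d[0]*np.cos(th)+d[1]*np.sin(th),"lat",-d[0]*np.sin(th)+d[1]*np.cos(th),"z",d[2],"len",np.hypot(np.hypot(d[0],d[1]),d[2]))
for p in(42,44,46,48,50):
    c,q=np.cos(np.radians(p)),np.sin(np.radians(p));f=113.4*c+26*q;z=-113.4*q+26*c
    Y=piv+np.array([f*np.cos(th),f*np.sin(th),z]);print(p,f,z,wproj(T,Y),proj("side",Y),proj("top",Y))
C=np.array([642,128,56.])
print("label bars centre proj top/side",proj("top",C),proj("side",C))
E
```

```text
(np.float64(307.8098591549296), np.float64(165.70422535211267)) (np.float64(236.996992481203), np.float64(174.94285714285715)) (np.float64(282.17062766605727), np.float64(81.26666666666667))
tri [591.6 136.1 147.4] wproj of it [284.5  77.4]
(np.float64(328.8283062645012), np.float64(284.82250580046406)) (np.float64(374.2692307692308), np.float64(202.71225071225072)) [ 515.5 -280.1   87.4]
rel fwd 101.3256589146152 lat -1.627281973260338 z -67.065983661991 len 121.52112312537224
42 101.67001897446683 -56.55764529868228 [281.9  75.4] [308.6 162.9] [236.1 174.6]
44 99.63425099033698 -60.07142440124536 [281.9  79.2] [307.9 163.7] [236.1 175.5]
46 97.47709401885521 -63.512015726469116 [281.9  83. ] [307.2 164.5] [236.  176.5]
48 95.20117622350679 -66.8752274438062 [281.9  86.8] [306.5 165.3] [236.  177.5]
50 92.80927045954701 -70.15696199784209 [281.9  90.7] [305.7 166.1] [235.9 178.5]
label bars centre proj top/side [241.7 166.6] [321.5 183.1]
```

>>> {"method": "step_arm", "body": {
  "rows": [
    [[-1, -0.002, 0, 0.004, 0], [-1, 0, 0, 0, 0], [-1, 0, 0, 0, 0], [-1, 0, 0, 0, 0], [-1, 0, 0, 0, 0], [-1, 0, 0, 0, 0], [-1, 0, 0, 0, 0], [-1, 0, 0, 0, 0]]
  ]
}}

```text
time: 9.22
tcp_pos: [490.1, 156.2, 191.2]
tool_rot: [-0.0, 0.996, -0.09, 0.0]
force: [-0.2, -0.8, -1.6]
opening: 31.7
finger_force: 60.0
```

>>> {"method": "step_arm", "body": {
  "rows": [
    [[-1, 0, 0, 0, 0], [-1, 0, 0, 0, 0], [-1, 0, 0, 0, 0], [-1, 0, 0, 0, 0], [-1, 0, 0, 0, 0], [-1, 0, 0, 0, 0], [-1, 0, 0, 0, 0], [-1, 0, 0, 0, 0]]
  ]
}}

```text
time: 9.88
tcp_pos: [490.0, 156.1, 191.1]
tool_rot: [0.0, 0.996, -0.09, -0.0]
force: [-0.4, -0.3, -1.9]
opening: 31.6
finger_force: 60.0
```

>>> {"method": "step_arm", "body": {
  "rows": [
    [[-1, 0, 0, 0, 0], [-1, 0, 0, 0, 0], [-1, 0, 0, 0, 0], [-1, 0, 0, 0, 0], [-1, 0, 0, 0, 0], [-1, 0, 0, 0, 0], [-1, 0, 0, 0, 0], [-1, 0, 0, 0, 0]]
  ]
}}

```text
time: 10.55
tcp_pos: [490.0, 156.2, 191.1]
tool_rot: [0.0, 0.996, -0.09, -0.0]
force: [0.6, 0.7, -0.7]
opening: 31.5
finger_force: 60.0
```

Steady. As cover against calibration error I also hold 7 mm up-slope and 7 mm down-slope.

>>> {"method": "step_arm", "body": {
  "rows": [
    [[-1, 0.005, 0, -0.0045, 0], [-1, 0, 0, 0, 0], [-1, 0, 0, 0, 0], [-1, 0, 0, 0, 0], [-1, 0, 0, 0, 0], [-1, 0, 0, 0, 0], [-1, 0, 0, 0, 0], [-1, 0, 0, 0, 0]]
  ]
}}

```text
time: 11.22
tcp_pos: [494.9, 155.2, 195.6]
tool_rot: [0.0, 0.996, -0.09, -0.0]
force: [1.1, -1.2, -2.5]
opening: 31.5
finger_force: 60.0
```

>>> {"method": "step_arm", "body": {
  "rows": [
    [[-1, 0, 0, 0, 0], [-1, 0, 0, 0, 0], [-1, 0, 0, 0, 0], [-1, 0, 0, 0, 0], [-1, 0, 0, 0, 0], [-1, 0, 0, 0, 0], [-1, 0, 0, 0, 0], [-1, 0, 0, 0, 0]]
  ]
}}

```text
time: 11.88
tcp_pos: [494.9, 155.3, 195.7]
tool_rot: [0.0, 0.996, -0.09, 0.0]
force: [-0.6, 0.6, -2.2]
opening: 31.7
finger_force: 60.0
```

>>> {"method": "step_arm", "body": {
  "rows": [
    [[-1, -0.01, 0, 0.009, 0], [-1, 0, 0, 0, 0], [-1, 0, 0, 0, 0], [-1, 0, 0, 0, 0], [-1, 0, 0, 0, 0], [-1, 0, 0, 0, 0], [-1, 0, 0, 0, 0], [-1, 0, 0, 0, 0]]
  ]
}}

```text
time: 12.55
tcp_pos: [485.3, 157.1, 186.8]
tool_rot: [-0.0, 0.996, -0.09, 0.0]
force: [-1.0, -0.0, -1.6]
opening: 31.6
finger_force: 60.0
```

>>> {"method": "step_arm", "body": {
  "rows": [
    [[-1, 0, 0, 0, 0], [-1, 0, 0, 0, 0], [-1, 0, 0, 0, 0], [-1, 0, 0, 0, 0], [-1, 0, 0, 0, 0], [-1, 0, 0, 0, 0], [-1, 0, 0, 0, 0], [-1, 0, 0, 0, 0]]
  ]
}}

```text
time: 13.22
tcp_pos: [485.1, 157.1, 186.6]
tool_rot: [0.0, 0.996, -0.09, -0.0]
force: [-0.3, -0.9, -1.6]
opening: 31.6
finger_force: 60.0
```

>>> {"method": "step_arm", "body": {
  "rows": [
    [[-1, 0, 0, -0.02, 0], [-1, 0, 0, -0.02, 0], [-1, 0, 0, 0, -0.062], [-1, 0, 0, 0, -0.062], [-1, 0, 0, 0, -0.061], [-1, 0, 0.02, 0, 0], [-1, 0, 0.035, 0, 0], [-1, 0, 0.04, 0, 0]]
  ]
}}

```text
time: 13.88
tcp_pos: [485.7, 62.1, 226.6]
tool_rot: [-0.0, 1.0, 0.004, 0.0]
force: [1.0, -0.4, -1.7]
opening: 31.6
finger_force: 60.0
```

>>> {"method": "step_arm", "body": {
  "rows": [
    [[-1, 0, 0.04, 0, 0], [-1, 0, 0.04, 0, 0], [-1, 0, 0.04, 0, 0], [-1, 0, 0.04, 0, 0], [-1, 0, 0.04, 0, 0], [-1, 0, 0.04, 0, 0], [-1, 0, 0.035, 0, 0], [-1, 0, 0.03, 0, 0]]
  ]
}}

```text
time: 14.55
tcp_pos: [486.8, -245.4, 226.7]
tool_rot: [0.0, 1.0, 0.002, -0.0]
force: [1.5, 0.4, -2.3]
opening: 32.1
finger_force: 60.0
```

>>> {"method": "step_arm", "body": {
  "rows": [
    [[-1, -0.006, 0.02, 0, 0], [-1, -0.006, 0.01, 0, 0], [-1, -0.006, 0.005, 0, 0], [-1, -0.006, 0, 0, 0], [-1, -0.006, 0, 0, 0], [-1, 0, 0, 0, 0], [-1, 0, 0, 0, 0], [-1, 0, 0, 0, 0]]
  ]
}}

```text
time: 15.22
tcp_pos: [457.8, -277.3, 227.1]
tool_rot: [0.0, 1.0, 0.003, 0.0]
force: [0.0, 0.3, -2.2]
opening: 31.6
finger_force: 60.0
```

>>> {"method": "step_arm", "body": {
  "rows": [
    [[-1, -0.007, 0.0025, 0.015, 0], [-1, -0.007, 0.002, 0.025, 0], [-1, 0, 0, 0.025, 0], [-1, 0, 0, 0.012, 0], [-1, 0, 0, 0.006, 0], [-1, 0, 0, 0.003, 0], [-1, 0, 0, 0, 0], [-1, 0, 0, 0, 0]]
  ]
}}

```text
time: 15.88
tcp_pos: [444.2, -282.7, 142.3]
tool_rot: [0.001, 1.0, 0.003, 0.001]
force: [-3.7, 0.5, 4.3]
opening: 31.7
finger_force: 60.0
```

>>> {"method": "step_arm", "body": {
  "rows": [
    [[-1, 0, 0, 0, 0], [-1, 0, 0, 0, 0], [-1, 0, 0, 0, 0], [-1, 0, 0, 0, 0], [-1, 0, 0, 0, 0], [-1, 0, 0, 0, 0], [-1, 0, 0, 0, 0], [-1, 0, 0, 0, 0]]
  ],
  "newtons": 4
}}

```text
time: 16.55
tcp_pos: [443.3, -282.8, 140.6]
tool_rot: [0.0, 1.0, 0.003, -0.0]
force: [-3.9, -0.0, 4.3]
opening: 32.2
finger_force: 4.0
```

```bash
python3 - <<'E'
from h import *
s=bot.state();print(s["tcp_pos"],s["force"],s["finger_force"]);T=wpose(s)
w=eyes.camera("wrist")
g=w[40:130,255:310].min(2);ys,xs=np.where(g>170);print("dot",xs.mean()+255,ys.mean()+40,len(xs))
piv=s["tcp_pos"]+[0,0,19]
for p in range(35,65,5):
    c,q=np.cos(np.radians(p)),np.sin(np.radians(p));print(p,wproj(T,piv+[113.4*c+26*q,2,-113.4*q+26*c]))
sd=eyes.camera("side")[220:340,240:390]
cv2.imwrite("pics/put1.png",np.hstack([cv2.resize(sd,None,fx=2.5,fy=2.5,interpolation=2),cv2.resize(w,(400,300))])[:,:,::-1])
E
```

```text
[ 443.3 -282.8  140.6] [-3.9 -0.   4.3] 4.000098124633951
dot 281.4032258064516 80.17741935483872 62
35 [279.5  62.9]
40 [279.6  71.7]
45 [279.6  81. ]
50 [279.7  90.7]
55 [279.7 100.7]
60 [279.7 110.9]
```

View pics/put1.png

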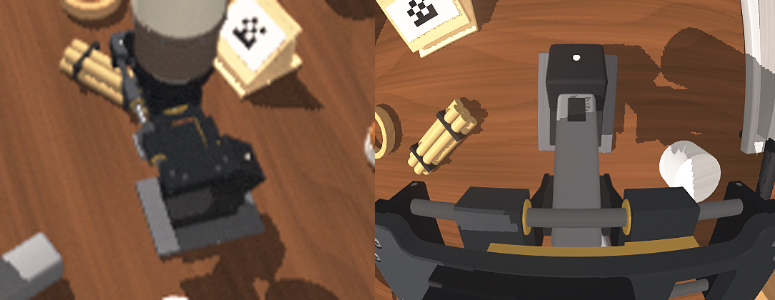

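The reader's front edge stands on the pad at about 45°, sideways centred. Now I run the reverse arc.

>>> {"method": "step_arm", "body": {
  "rows": [
    [[-1, -0.0046, 0, 0.004, 0], [-1, -0.0046, 0, 0.004, 0], [-1, -0.0081, 0, 0.009, 0], [-1, -0.0081, 0, 0.009, 0], [-1, -0.0064, 0, 0.0104, 0], [-1, -0.0064, 0, 0.0104, 0], [-1, 0, 0, 0, 0], [-1, 0, 0, 0, 0]]
  ],
  "newtons": 4
}}

```text
time: 17.32
tcp_pos: [404.8, -282.6, 92.9]
tool_rot: [-0.0, 1.0, 0.003, -0.001]
force: [-0.4, 0.1, -0.2]
opening: 31.9
finger_force: 4.0
```

```bash
cat > pit.py <<'E'
from h import *
s=bot.state();print(s["tcp_pos"],s["force"],s["finger_force"]);T=wpose(s)
w=eyes.camera("wrist");cv2.imwrite("pics/last.png",w[:,:,::-1])
g=w[5:130,255:310].min(2);ys,xs=np.where(g>170);print("dot",xs.mean()+255,ys.mean()+5,len(xs))
piv=s["tcp_pos"]+[0,0,19]
for p in range(-5,40,5):
    c,q=np.cos(np.radians(p)),np.sin(np.radians(p));print(p,wproj(T,piv+[113.4*c+26*q,2,-113.4*q+26*c]))
E
python3 pit.py
```

```text
[ 404.8 -282.6   92.9] [-0.4  0.1 -0.2] 4.0002885526337195
dot 271.033185840708 100.35619469026548 452
-5 [277.6  25. ]
0 [278.1  24.2]
5 [278.4  25.8]
10 [278.7  29.2]
15 [278.9  34. ]
20 [279.1  40. ]
25 [279.3  46.9]
30 [279.4  54.5]
35 [279.5  62.8]
```

>>> {"method": "step_arm", "body": {
  "rows": [
    [[-1, -0.0045, 0, 0.0113, 0], [-1, -0.0045, 0, 0.0113, 0], [-1, -0.0024, 0, 0.012, 0], [-1, -0.0024, 0, 0.012, 0], [-1, 0, 0, 0.003, 0], [-1, 0, 0, 0, 0], [-1, 0, 0, 0, 0], [-1, 0, 0, 0, 0]]
  ],
  "newtons": 4
}}

```text
time: 18.03
tcp_pos: [392.2, -283.1, 45.0]
tool_rot: [0.0, 1.0, 0.003, 0.001]
force: [-0.6, -0.1, 0.0]
opening: 32.0
finger_force: 4.0
```

```bash
python3 pit.py; python3 - <<'E'
from h import *
g=cv2.imread("pics/last.png")
s=eyes.camera("side")[220:340,240:390]
cv2.imwrite("pics/put2.png",np.hstack([cv2.resize(s[:,:,::-1],None,fx=2.5,fy=2.5,interpolation=2),cv2.resize(g,(400,300))]))
E
```

```text
[ 392.2 -283.1   45. ] [-0.6 -0.1  0. ] 3.9999460318358615
dot 281.79245283018867 31.46698113207547 212
-5 [278.1  24.8]
0 [278.4  24.1]
5 [278.7  25.8]
10 [278.9  29.2]
15 [279.1  34.1]
20 [279.3  40.1]
25 [279.4  47. ]
30 [279.5  54.7]
35 [279.6  63. ]
```

View pics/put2.png

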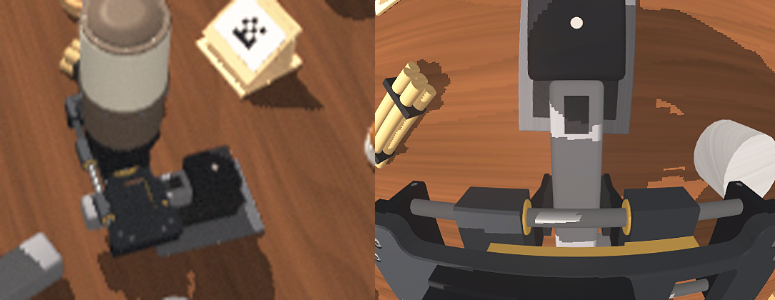

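The reader lies almost flat on the pad: dot at (577,23) in the wrist half, head over the pad. I lower 3 mm, nudge it forward 6 mm, then release.

>>> {"method": "step_arm", "body": {
  "rows": [
    [[-1, 0, 0, 0.002, 0], [-1, 0, 0, 0.001, 0], [-1, 0.002, 0, 0, 0], [-1, 0.002, 0, 0, 0], [-1, 0.002, 0, 0, 0], [-1, 0, 0, 0, 0], [-1, 0, 0, 0, 0], [-1, 0, 0, 0, 0]]
  ],
  "newtons": 4
}}

```text
time: 18.8
tcp_pos: [397.6, -282.9, 41.2]
tool_rot: [-0.0, 1.0, 0.003, 0.0]
force: [-1.6, -0.4, 0.8]
opening: 32.0
finger_force: 4.0
```

>>> {"method": "step_arm", "body": {
  "rows": [
    [[-0.1, 0, 0, 0, 0], [0.1, 0, 0, 0, 0], [0.4, 0, 0, 0, 0], [0.7, 0, 0, 0, 0], [1, 0, 0, 0, 0], [1, 0, 0, 0, 0], [1, 0, 0, 0, 0], [1, 0, 0, 0, 0]]
  ]
}}

```text
time: 19.47
tcp_pos: [397.5, -282.9, 41.2]
tool_rot: [0.0, 1.0, 0.003, 0.0]
force: [-0.0, -0.3, -0.3]
opening: 77.2
finger_force: 0.0
```

>>> {"method": "step_arm", "body": {
  "rows": [
    [[1, 0, 0, 0, 0], [1, 0, 0, 0, 0], [1, 0, 0, -0.02, 0], [1, 0, 0, -0.04, 0], [1, 0, 0, -0.04, 0], [1, 0, 0, -0.04, 0], [1, 0, 0, -0.03, 0], [1, 0, 0, 0, 0]]
  ]
}}

```text
time: 20.13
tcp_pos: [401.1, -284.8, 218.6]
tool_rot: [0.003, 1.0, 0.003, 0.007]
force: [-0.1, -0.9, 0.7]
opening: 86.9
finger_force: 0.0
```

```bash
python3 - <<'E'
from h import *
s=bot.state();print(s["tcp_pos"],s["tool_rot"],s["opening"]);T=wpose(s)
w=eyes.camera("wrist");sd=eyes.camera("side");t=eyes.camera("top")
cv2.imwrite("pics/r_w.png",w[:,:,::-1])
u,v=wproj(T,[515,-281,87]).astype(int);print("expected dot",u,v)
g=w[max(v-30,0):v+30,u-15:u+15].min(2);ys,xs=np.where(g>170);du,dv=xs.mean()+u-15,ys.mean()+max(v-30,0);print(du,dv,len(xs),"dot xyz",wonz(T,du,dv,87))
# side view dot
u,v=proj("side",[513,-281,87]).astype(int);g=sd[v-9:v+9,u-9:u+9].min(2).astype(float);i=np.unravel_index(g.argmax(),g.shape);print("side dot",i[1]+u-9,i[0]+v-9,g.max(),onz("side",i[1]+u-9,i[0]+v-9,87))
# grey handle mask in wrist view
hsv=cv2.cvtColor(w,cv2.COLOR_RGB2HSV);
a=wproj(T,[480,-283,75]);b=wproj(T,[360,-283,75]);print("junction",a,"rear",b)
for f in(.1,.3,.5,.7):
    r=int(a[1]+f*(b[1]-a[1]));row=hsv[r,230:340];m=np.where((row[:,1]<50)&(row[:,2]>60))[0]+230;print(r,m.min(),m.max(),len(m),wonz(T,m.min(),r,75),wonz(T,m.max(),r,75))
E
```

```text
[ 401.1 -284.8  218.6] [0. 1. 0. 0.] 86.9039964679049
expected dot 277 73
278.1470588235294 68.14705882352942 68 dot xyz [ 519.6 -281.5   87. ]
side dot 327 286 239.0 [ 508.2 -282.    87. ]
junction [279.6 111.6] rear [278.9 232.5]
123 236 321 61 [ 469.4 -242.2   75. ] [ 469.9 -321.9   75. ]
147 235 320 86 [ 446.5 -240.9   75. ] [ 446.9 -321.6   75. ]
172 263 294 32 [ 422.2 -267.4   75. ] [ 422.4 -297.2   75. ]
196 263 294 32 [ 398.3 -267.3   75. ] [ 398.5 -297.6   75. ]
```

>>> {"method": "step_arm", "body": {
  "rows": [
    [[1, 0.015, -0.02, 0, 0], [1, 0.02, -0.035, 0, 0], [0, 0, -0.04, 0, 0], [-1, 0, -0.04, 0, 0], [-1, 0, -0.04, 0, 0], [-1, 0, -0.04, 0, 0], [-1, 0, -0.04, 0, 0], [-1, 0, -0.04, 0, 0]]
  ]
}}

```text
time: 20.95
tcp_pos: [429.3, 13.7, 209.5]
tool_rot: [0.001, 1.0, 0.003, -0.002]
force: [2.4, -0.6, -0.3]
opening: 55.3
finger_force: 0.0
```

>>> {"method": "step_arm", "body": {
  "rows": [
    [[-1, 0, -0.04, 0, 0], [-1, 0, -0.04, 0, 0], [-1, 0, -0.04, 0, 0], [-1, 0, -0.04, 0, 0], [-1, 0, -0.04, 0, 0], [-1, 0, -0.04, 0, 0], [-1, 0, -0.03, 0, 0], [-1, 0, -0.02, 0, 0]]
  ]
}}

```text
time: 21.62
tcp_pos: [428.3, 304.5, 208.8]
tool_rot: [0.002, 1.0, 0.004, -0.001]
force: [0.9, -0.3, 0.1]
opening: 4.0
finger_force: 0.0
```

>>> {"method": "step_arm", "body": {
  "rows": [
    [[-1, 0, -0.01, 0, 0], [-1, 0, 0, 0, 0], [-1, 0, 0, 0, 0], [-1, 0, 0, 0, 0], [-1, 0, 0, 0, 0], [-1, 0, 0, 0, 0], [-1, 0, 0, 0, 0], [-1, 0, 0, 0, 0]]
  ]
}}

```text
time: 22.28
tcp_pos: [429.4, 311.7, 211.5]
tool_rot: [-0.0, 1.0, 0.002, 0.0]
force: [0.1, 0.3, -0.2]
opening: 0.5
finger_force: 0.0
```

```bash
python3 - <<'E'
from h import *
T3=np.load("T3.npy");print("from w3",wonz(T3,88,194,121))
s=bot.state();print(s["tcp_pos"],s["tool_rot"],s["opening"]);T=wpose(s)
w=eyes.camera("wrist");cv2.imwrite("pics/w5.png",w[:,:,::-1])
u,v=wproj(T,[525,314,121]).astype(int);print("exp",u,v)
hsv=cv2.cvtColor(w,cv2.COLOR_RGB2HSV);m=np.zeros(w.shape[:2],np.uint8);r=70
y0,x0=max(v-r,0),max(u-r,0);m[y0:v+r,x0:u+r]=(hsv[y0:v+r,x0:u+r,2]<75)
m=cv2.morphologyEx(m,cv2.MORPH_OPEN,np.ones((7,7)))
for c in cv2.findContours(m,0,2)[0]:
    if cv2.contourArea(c)>300:
        (x,y),rad=cv2.minEnclosingCircle(c);print(x,y,rad,cv2.contourArea(c),cv2.boundingRect(c),wonz(T,x,y,121))
print("expected radius px",[np.hypot(*(wproj(T,[525+d[0],314+d[1],121])-wproj(T,[525,314,121]))) for d in((19,0),(0,19))])
g=cv2.medianBlur(cv2.cvtColor(w,cv2.COLOR_RGB2GRAY),3)[y0:v+r,x0:u+r]
C=cv2.HoughCircles(g,cv2.HOUGH_GRADIENT,1,20,param1=100,param2=18,minRadius=15,maxRadius=50)
print(None if C is None else [(c[0]+x0,c[1]+y0,c[2],wonz(T,c[0]+x0,c[1]+y0,121)) for c in C[0][:4]])
E
```

```text
from w3 [527.3 310.3 121. ]
[429.4 311.7 211.5] [-0.  1.  0.  0.] 0.4651784223239743
exp 279 89
expected radius px [np.float64(24.31275809693355), np.float64(24.931543530961005)]
[(np.float64(277.5), np.float64(90.5), np.float32(23.9), array([524. , 315.6, 121. ]))]
```

>>> {"method": "step_arm", "body": {
  "rows": [
    [[-1, 0.035, -0.001, 0, 0], [-1, 0.035, -0.001, 0, 0], [-1, 0.025, 0, 0.01, 0], [-1, 0, 0, 0.03, 0], [-1, 0, 0, 0.025, 0], [-1, 0, 0, 0.015, 0], [-1, 0, 0, 0, 0], [-1, 0, 0, 0, 0]]
  ]
}}

```text
time: 23.0
tcp_pos: [524.3, 314.5, 130.8]
tool_rot: [0.001, 1.0, 0.003, -0.0]
force: [0.5, 0.3, 0.7]
opening: 0.6
finger_force: 0.0
```

>>> {"method": "step_arm", "body": {
  "rows": [
    [[-1, 0, 0, 0.003, 0], [-1, 0, 0, 0.003, 0], [-1, 0, 0, 0.003, 0], [-1, 0, 0, 0.002, 0], [-1, 0, 0, 0.002, 0], [-1, 0, 0, 0.002, 0], [-1, 0, 0, 0, 0], [-1, 0, 0, 0, 0]]
  ]
}}

```text
time: 23.67
tcp_pos: [524.4, 315.1, 116.8]
tool_rot: [-0.0, 1.0, 0.003, 0.0]
force: [-1.4, 1.0, 3.8]
opening: 0.2
finger_force: 2.0
```

>>> {"method": "step_arm", "body": {
  "rows": [
    [[-1, 0, 0, 0.002, 0], [-1, 0, 0, 0.002, 0], [-1, 0, 0, 0.002, 0], [-1, 0, 0, 0.001, 0], [-1, 0, 0, 0.001, 0], [-1, 0, 0, 0, 0], [-1, 0, 0, 0, 0], [-1, 0, 0, 0, 0]]
  ]
}}

```text
time: 24.33
tcp_pos: [524.4, 315.1, 109.0]
tool_rot: [-0.0, 1.0, 0.003, 0.0]
force: [-1.7, 0.4, 8.3]
opening: 0.6
finger_force: 3.5
```

>>> {"method": "step_arm", "body": {
  "rows": [
    [[-1, 0, 0, 0.001, 0], [-1, 0, 0, 0.001, 0], [-1, 0, 0, 0, 0], [-1, 0, 0, 0, 0], [-1, 0, 0, 0, 0], [-1, 0, 0, 0, 0], [-1, 0, 0, 0, 0], [-1, 0, 0, 0, 0]]
  ]
}}

```text
time: 25.0
tcp_pos: [524.4, 315.1, 107.5]
tool_rot: [-0.0, 1.0, 0.003, 0.001]
force: [-3.5, 0.9, 8.1]
opening: 0.5
finger_force: 4.4
```

>>> {"method": "step_arm", "body": {
  "rows": [
    [[-1, 0, 0, 0.0005, 0], [-1, 0, 0, 0, 0], [-1, 0, 0, 0, 0], [-1, 0, 0, 0, 0], [-1, 0, 0, 0, 0], [-1, 0, 0, 0, 0], [-1, 0, 0, 0, 0], [-1, 0, 0, 0, 0]]
  ]
}}

```text
time: 25.67
tcp_pos: [524.4, 315.1, 107.4]
tool_rot: [-0.0, 1.0, 0.003, 0.001]
force: [-5.0, 0.4, 10.4]
opening: 0.5
finger_force: 5.4
```

>>> {"method": "step_arm", "body": {
  "rows": [
    [[-1, 0, 0, 0.001, 0], [-1, 0, 0, 0, 0], [-1, 0, 0, 0, 0], [-1, 0, 0, 0, 0], [-1, 0, 0, -0.002, 0], [-1, 0, 0, -0.005, 0], [-1, 0, 0, -0.005, 0], [-1, 0, 0, -0.005, 0]]
  ]
}}

```text
time: 26.33
tcp_pos: [524.4, 315.1, 122.0]
tool_rot: [-0.0, 1.0, 0.003, 0.0]
force: [0.8, 0.4, 0.6]
opening: 0.5
finger_force: 0.0
```

>>> {"method": "step_arm", "body": {
  "rows": [
    [[-1, 0, 0, -0.01, 0], [-1, 0, 0, -0.02, 0], [-1, 0, 0, -0.03, 0], [-1, 0, 0, -0.03, 0], [-1, 0, 0, 0, 0], [-1, 0, 0, 0, 0], [-1, 0, 0, 0, 0], [-1, 0, 0, 0, 0]]
  ]
}}

```text
time: 27.0
tcp_pos: [523.5, 314.1, 210.1]
tool_rot: [0.001, 1.0, 0.003, -0.001]
force: [-0.1, 0.5, -1.1]
opening: 0.7
finger_force: 0.0
```

>>> {"method": "step_arm", "body": {
  "rows": [
    [[-1, -0.03, 0, 0, 0], [-1, -0.03, 0, 0, 0], [-1, -0.03, 0, 0, 0], [-1, 0, 0, 0, 0], [-1, 0, 0, 0, 0], [-1, 0, 0, 0, 0], [-1, 0, 0, 0, 0], [-1, 0, 0, 0, 0]]
  ]
}}

```text
time: 27.67
tcp_pos: [434.9, 314.2, 211.2]
tool_rot: [0.0, 1.0, 0.002, -0.0]
force: [0.8, -0.4, 0.7]
opening: 0.6
finger_force: 0.0
```

```bash
python3 - <<'E'
from h import *
print(bot.state()["tcp_pos"])
a=cv2.imread("pics/top0.png").astype(int);b=eyes.camera("top")[:,:,::-1].astype(int)
d=(abs(a-b).max(2)>45).astype(np.uint8);d=cv2.morphologyEx(d,cv2.MORPH_OPEN,np.ones((3,3)))
for c in cv2.findContours(d,0,2)[0]:
    if cv2.contourArea(c)>15: print(cv2.boundingRect(c))
def dot(im,u,v,r=4):
    g=im[v-r:v+r+1,u-r:u+r+1].min(2).astype(float);g=np.clip(g-np.median(g)-25,0,None);ys,xs=np.mgrid[:2*r+1,:2*r+1];return (xs*g).sum()/g.sum()+u-r,(ys*g).sum()/g.sum()+v-r
sd=eyes.camera("side")[:,:,::-1]
print(tri(("side",*dot(sd,328,285)),("top",*dot(b,374,203))),"was 515.5 -280.1 87.4")
E
```

```text
[434.9 314.2 211.2]
(289, 406, 15, 14)
(0, 392, 7, 7)
(301, 360, 16, 11)
(269, 357, 11, 11)
(407, 353, 12, 7)
(360, 349, 5, 8)
(273, 348, 22, 11)
(0, 346, 93, 74)
(0, 290, 26, 52)
(402, 283, 52, 48)
(0, 276, 7, 19)
(33, 271, 11, 30)
(15, 264, 11, 6)
(0, 264, 9, 4)
(114, 259, 9, 5)
(41, 242, 258, 178)
(150, 206, 49, 30)
(119, 205, 7, 9)
(228, 195, 170, 108)
(92, 184, 69, 74)
[ 511.  -281.4   86.7] was 515.5 -280.1 87.4
```

```bash
python3 -c "
from plant import bot
print(bot.hand_in())"
```

```text
the job is handed in; nothing more can be done
None
```

I handed the job in, but it gave no verdict. By my own measurements, I held the reader steady on the barred label for over a second and laid it back flat and released on its rest, about 5 mm from where it lay. I then pressed the stamp to its stop at about 10 N and let it up; I moved nothing else that I know of, but shadows kept the last picture from confirming it.

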